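Unbolt the vial magazine, open its cover and put the first vial on the roller mixer

ROBOT

A 6-joint arm with a two-finger parallel gripper is mounted at the origin on a cart in front of the work surface, level with it; the furniture and walls round the work are solid. World frame = base frame: x ahead of the robot, y to its left, z up, the work surface at z = 0. Lengths are in m, angles in rad, forces in N, time in s.
With the tool pointing down it reaches from about 0.225 to 0.875 m from the base axis. Payload 3.4 kg.
Tool frame: the origin (TCP) lies on the centre line of the jaws, within the pads' length; the fingertips stand 22 mm ahead of it and the grasp point (between the pads) lies 3 mm ahead of it; z points along the fingers, y is the line along which they close (so a half turn about z gives the same grasp; the last joint's range is limited). The gripper opens to 85 mm and grips with 20 to 120 N. Pads are 22 mm wide; open, the fingers measure 114 mm over their backs; the gripper's body (76 mm by 85 mm) begins 54 mm behind the grasp point. The pads swing forward as they close: fully open they stand 13 mm farther back than shut.
Start: joints at [-1.401, 0.276, 1.505, -0, 1.361, -0.121], TCP at [0.165, -0.551, 0.253] pointing down, gripper open.
Joint ranges: [-2.89, 2.89], [-0.75, 2.08], [0.22, 2.7], [-1.18, 4.32], [0.11, 2.71], [-2.7, 2.7]. Speed limits (rad/s): [2.57, 2.57, 3.14, 3.14, 3.14, 3.14].

INTERFACE

Orientations are given as a unit quaternion [w, x, y, z].
In Python, from rig import manip gives the robot as it stands.
- The arm moves only by the shell command python3 steer.py 'ROWS' [OPENING] [FORCE]. ROWS is a JSON object with one list for each field, all of the same length, 1 to 5, a row being the entries at one place: dx, dy, dz (the shift in m), turn (a turn about the tool's z in rad); each row shifts and turns the commanded pose from where the row before left it, along the tool's axes as they then stand; what a row does not reach is not made up. A row lasts 1/12 s, in which the tool goes at most 0.0417 m and 0.125 rad, less where a joint would pass 70% of its speed; a pose out of reach is approached as far as the arm can. OPENING is the finger opening in m, set as the command begins (- or left out keeps the last). The fingers move at their own pace and stop on an object; FORCE is the grip in N (left out, the last holds). Time passes only in rows, so rows that do not move let the fingers close. It prints the time, the measured TCP pose, the force, the opening and the grip force at its end. Input that does not fit is refused with a message, and nothing moves.
- manip.get_state(): the state, without advancing time (a new reading comes with each control period).
- manip.get_image(name): name is "scene" or "top" or "wrist"; returns a dict with "img" (480x640x3 uint8, red, green, blue), "camera_matrix" (3x3 intrinsics, pixels), "k1" (the pictures are not rectified: a ray, as slopes to the right and down, at radius r is drawn at 1 + k1 r^2 times it, then the intrinsics apply), "T" (4x4, takes a point from camera to world coordinates); the wrist camera has in their place "hand_eye" (4x4, takes a point from camera to tool coordinates, whose origin is the TCP and whose axes are the flange's). Camera axes: x right, y down, z forward; pixel columns grow to the right and rows downward; lengths in m; the calibration is good to about 2 mm. A picture is of the moment at which its call begins: read the wrist's pose just before it. There is no depth.
- manip.sign_off(): hands the job in; it is judged then, once.
The state is a dict: "clock": time; "qpos": joint angles; "qd": joint speeds; "effort": joint torques, N m; "position": TCP position; "ee_rot": TCP orientation; "contact_force": force on the tool from outside, world axes, zero at the start; "moment": the same for the moment, N m; "width": finger opening in m; "gripper_force": force on a finger pad.
Only numpy, scipy, OpenCV 4.12 (cv2) and the standard library are available. Lean on these libraries where they do the work, as an engineer would, in place of code of your own. Each camera call takes 0.05 s, during which the arm holds its last target. There are 200 camera calls.

TASK

Take the lowest vial from the sloping vial magazine and lay it lengthwise in the valley between the two rollers of the roller mixer. The magazine's clear sliding cover is locked by the red pull-bolt at its side, so first draw the bolt fully out, then slide the cover by its black handle all the way up the slope; leave both open, and let the next vial roll down to the stop when you lift the first one out. Lower the vial onto the rollers before you let go, leave the other vials in the magazine, and do not disturb the things standing round the work.

Things in the scene. Friction and masses are not known exactly. Their poses are not given: they have to be found in the camera images.
- magazine: Sloping aluminium vial track on grey legs and base (150 x 100 mm), fixed. Origin on the bench under its middle; x to its high rear end, y left, z up. Track rises 10 deg: up the slope = (0.985, 0, 0.174). Vials lie across it (axes along y, caps to -y), touching, the lowest against a 13 mm lip on a tongue 34 mm wide, its ends free. Side rails (y = +-38 mm, 40 mm high) start 42 mm up from the lip.
- bolt (a joint): Red pull-bolt at the magazine's right (-y) side, slides straight out along the magazine's -y. 0 = home (locked), 0.020 m = fully out; starts within 3 mm of home. Its 8 mm steel rod stands behind a steel keeper on the cover and blocks it until drawn 14 mm. Friction about 3 N; stays where it is left.
- bolt_knob (a point): Centre of the bolt's red round knob (18 mm diameter, 22 mm long, axis along the magazine's y); moves with the bolt. About 75 mm of free space under it; the steel guide block ends 14 mm inward (+y) of this point when the bolt is home. Pinch from above across the magazine's x.
- cover (a joint): Clear sliding cover over the vials. 0 = shut (down the slope), 0.085 m = fully open; slides up the slope. Friction about 2.5 N, stays where it is left. Locked until the bolt is drawn.
- cover_handle (a point): Centre of the cover's black bar handle; moves with the cover. Bar 11 mm thick, 52 mm long along the magazine's y, on two posts; 24 mm clear between the bar and the cover below. Shut, it stands above the lowest vial; open, it is 85 mm farther up the slope.
- vial_first: The lowest vial: clear glass with a black cap, 28 mm diameter, 59 mm long between the faces to be gripped (44 g, more or less). Origin at the centre of its bottom face, z along its axis towards the cap.
- vial_first_mid (a point): Middle of the lowest vial's axis. The next vial touches it behind, so grip it from above by its two ends, fingers closing along its axis. 22 mm wide pads centred on it clear the next vial by 3 mm; keep them centred or up to 3 mm towards the stop. Fingertips at most 9 mm below the axis, or they meet the rollers when it is laid down.
- vial_second: The next vial, the same as the first; it rolls to the stop when the first is taken.
- vial_second_mid (a point): Middle of the second vial's axis.
- vial_third: Third vial in the track.
- vial_fourth: Fourth vial in the track.
- stop_seat (a point): Fixed point of the magazine: where the middle of a vial lies when it rests against the stop (its frame is the magazine's).
- mixer: Roller mixer, off, fixed: white housing 130 x 170 x 46 mm high, two black rubber rollers along its y axis (26 mm diameter, 136 mm long, axes at x = -18 and +18 mm, z = 68 mm; they do not turn) between white end plates (inner faces at y = +-70 mm, tops at z = 86 mm). Origin on the bench under its middle, z up.
- roller_seat (a point): Middle of the valley between the rollers: where the middle of a vial's axis lies when it rests on both rollers, 88 mm above the bench; it may lie up to 35 mm off this point along the rollers. Its frame is the mixer's.
- beaker: 50 ml glass beaker, 46 x 52 x 58 mm, bystander. Origin at the centre of its underside.
- stopper: Red-brown rubber stopper, 30 mm, bystander. Origin at the centre of its underside.
- bench_timer: White bench timer, 62 x 66 x 18 mm, bystander. Origin at the centre of its underside.

How it is judged:
By the outcome, as a careful person would: the job done as asked, in the order asked, and still so for the second after the job is handed in, with the robot touching nothing.
It also fails if it takes over 59 s, if anything falls off the work surface, if the arm or the gripper's body presses on something with over 40 N, if the wrist force passes 120 N, or if a joint passes its speed limit or range.

## Working session

There is one attempt and no reset: what is moved stays moved. The work goes in short steps, Python scripts to look and compute and a shell command to move; the robot and the scene stay as the last step left them, time stands still between calls to the robot, and variables do not carry over. Pictures are saved under pics/ and viewed, at most 10 in all, crops included, and the job is handed in when it is done.

```bash
ls; mkdir -p pics
cat > h.py <<'E'
import numpy as np,cv2
from rig import manip
from scipy.spatial.transform import Rotation as R
def rot(q): return R.from_quat([q[1],q[2],q[3],q[0]]).as_matrix()
def grab(name,fn=None):
    s=manip.get_state(); d=manip.get_image(name)
    if name=="wrist":
        T=np.eye(4);T[:3,:3]=rot(s["ee_rot"]);T[:3,3]=s["position"];d["T"]=T@np.array(d["hand_eye"])
    if fn: cv2.imwrite("pics/"+fn,cv2.cvtColor(d["img"],cv2.COLOR_RGB2BGR))
    np.save("pics/%s.npy"%(fn or name),d,allow_pickle=True)
    return d
def load(fn): return np.load("pics/%s.npy"%fn,allow_pickle=True).item()
def ray(d,uv):
    K=np.array(d["camera_matrix"]);p=np.array([(uv[0]-K[0,2])/K[0,0],(uv[1]-K[1,2])/K[1,1]]);q=p.copy()
    for _ in range(20): q=p/(1+d["k1"]*(q@q))
    T=np.array(d["T"]);v=T[:3,:3]@np.array([q[0],q[1],1]);return T[:3,3],v/np.linalg.norm(v)
def plane(d,uv,z):
    o,v=ray(d,uv);return o+v*(z-o[2])/v[2]
def tri(*obs):
    A=np.zeros((3,3));b=np.zeros(3);rs=[ray(d,u) for d,u in obs]
    for o,v in rs:
        P=np.eye(3)-np.outer(v,v);A+=P;b+=P@o
    x=np.linalg.solve(A,b);return x,[np.linalg.norm(np.cross(x-o,v)) for o,v in rs]
def proj(d,X):
    T=np.array(d["T"]);c=T[:3,:3].T@(np.array(X)-T[:3,3]);q=c[:2]/c[2];q=q*(1+d["k1"]*(q@q));K=np.array(d["camera_matrix"])
    return np.array([K[0,0]*q[0]+K[0,2],K[1,1]*q[1]+K[1,2]])
E
python3 - <<'E'
from h import *
print(manip.get_state())
for n in("scene","top"):
    d=grab(n,n+"0.png");print(d["T"],d["camera_matrix"],d["k1"])
E
```

```text
pics
rig.py
steer.py
{'clock': 0.0, 'qpos': array([-1.40099755e+00,  2.76609703e-01,  1.50614052e+00, -8.49813096e-06,
        1.36070100e+00, -1.20988376e-01]), 'qd': array([-5.15936742e-04, -1.17378565e-03,  2.28202056e-04, -8.14183220e-04,
       -1.07665514e-03, -3.73524795e-05]), 'effort': array([ 5.51745106e-04, -4.16774547e+01, -2.45805037e+01, -4.03814774e-04,
        1.09309377e-02, -5.99942410e-06]), 'position': array([ 0.16477107, -0.55037336,  0.25242835]), 'ee_rot': array([-9.28907696e-04,  9.89448404e-01,  1.44882684e-01, -2.68307273e-05]), 'contact_force': array([-0.39889757, -0.38792054,  0.15457012]), 'moment': array([ 0.02248683,  0.06522256, -0.00303501]), 'gripper_force': 0.0, 'width': 0.08566918934773868}
[[-0.77704563 -0.29889647  0.55395036 -0.32298333]
 [-0.62930481  0.38742965 -0.67370151  0.95456569]
 [-0.01324979 -0.87210043 -0.4891475   0.87588464]
 [ 0.          0.          0.          1.        ]] [[612.88694564   0.         309.5066239 ]
 [  0.         612.88694564 231.08604287]
 [  0.           0.           1.        ]] -0.1209154981146288
[[ 0.01309661 -0.98707523  0.15972155  0.38776286]
 [-0.99980413 -0.0152975  -0.01255768 -0.07678435]
 [ 0.01483872 -0.1595258  -0.98708223  1.22667127]
 [ 0.          0.          0.          1.        ]] [[446.85562145   0.         315.24255145]
 [  0.         446.85562145 238.12490977]
 [  0.           0.           1.        ]] -0.05975113551346979
```

View pics/scene0.png

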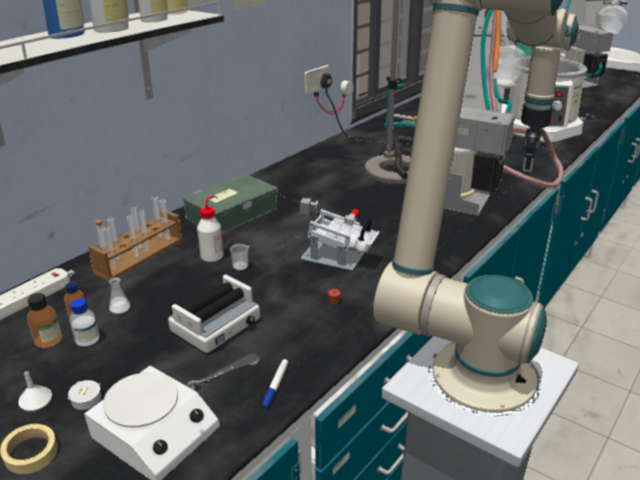

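View pics/top0.png

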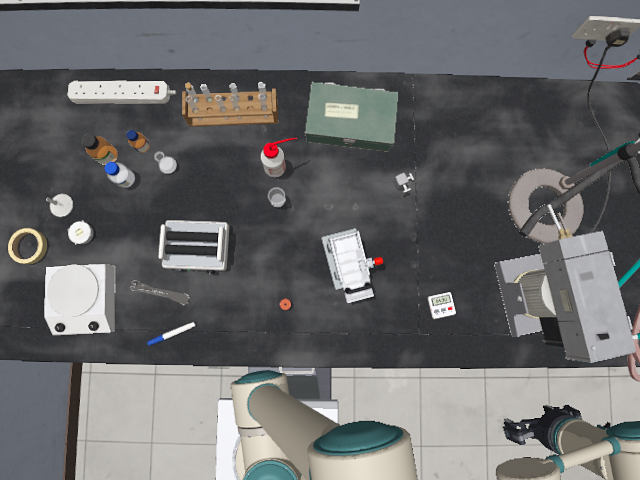

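The scene view shows the mixer at about (215,312) and the magazine at (340,238) with its red knob at (355,213). The top view shows the mixer at (195,245), the magazine at (348,265) and the knob at (377,261). I'll enlarge both.

Run:
```python
from h import *
a=cv2.imread("pics/top0.png")[220:310,310:395];b=cv2.imread("pics/scene0.png")[195:275,295:385]
c=np.hstack([cv2.resize(a,(400,424),interpolation=2),cv2.resize(b,(400,424),interpolation=2)]);cv2.imwrite("pics/z1.png",c)
for n in("top0.png","scene0.png"):
    d=load(n);h=cv2.cvtColor(d["img"],cv2.COLOR_RGB2HSV);m=cv2.inRange(h,(0,170,120),(4,255,255))|cv2.inRange(h,(174,170,120),(180,255,255))
    k,l,st,ce=cv2.connectedComponentsWithStats(m)
    for i in range(1,k):
        if st[i,4]>12:print(n,st[i],ce[i].round(1))
```

```text
top0.png [586  57  13   8  18] [590.6  61.9]
top0.png [600  58  37  10  66] [620.2  64.6]
top0.png [263 138  34  19 208] [273.3 147.3]
top0.png [374 257   9   8  60] [378.3 260.5]
scene0.png [200 205  14  13 114] [206.1 211.3]
scene0.png [352 209   6   7  30] [354.8 211.4]
```

View pics/z1.png

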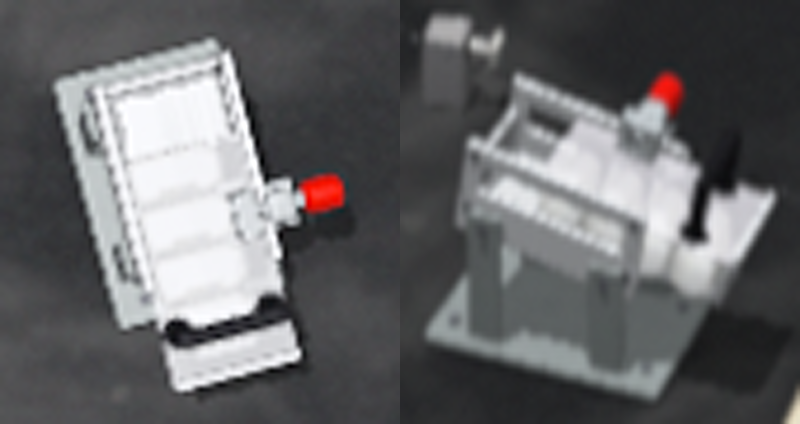

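The crops show the magazine yawed roughly +15°: the knob sticks out to the right and slightly up, and the black handle lies across the low end. I'll triangulate both roughly, and check the mixer and the hand-eye calibration.

Run:
```python
from h import *
t=load("top0.png");s=load("scene0.png")
print("knob",tri((t,(378,260.5)),(s,(354.8,211.6))))
# handle ends in zoom coordinates -> pix
zt=lambda x,y:(310+x*85/400,220+y*90/424); zs=lambda x,y:(295+(x-400)*90/400,195+y*80/424)
hl,el=tri((t,zt(180,330)),(s,zs(697,230)));hr,er=tri((t,zt(270,305)),(s,zs(728,145)))
print("handle",hl,el,hr,er)
# base corners z~.0 
for p in[(55,80),(215,42),(122,328)]: print("base",plane(t,zt(*p),0.006))
for p in[(160,222),(228,222),(160,265)]:pass
w=grab("wrist","w0.png");print(w["hand_eye"],w["camera_matrix"])
# mixer mask
g=cv2.cvtColor(t["img"],cv2.COLOR_RGB2GRAY)
m=np.uint8(g>150)*255; m[:210]=0;m[280:]=0;m[:,:150]=0;m[:,240:]=0
c=max(cv2.findContours(m,0,2)[0],key=cv2.contourArea);print(cv2.minAreaRect(c))
b=np.uint8(g<45)*255
cv2.imwrite("pics/z2.png",cv2.resize(cv2.imread("pics/top0.png")[210:280,150:240],(720,560),interpolation=2))
```

```text
knob (array([ 0.51162051, -0.25027381,  0.11472535]), [np.float64(0.0019878609799440393), np.float64(0.0019878609799439868)])
handle [ 0.4378402  -0.17783253  0.09063984] [np.float64(0.0021692572648952355), np.float64(0.0021692572648952814)] [ 0.44974967 -0.22402562  0.11356294] [np.float64(0.003123260260942461), np.float64(0.0031232602609424175)]
base [ 0.58876666 -0.1101191   0.006     ]
base [ 0.61297681 -0.20448784  0.006     ]
base [ 0.44421424 -0.15045299  0.006     ]
[[-1.24214185e-03 -9.66505591e-01 -2.56642553e-01  6.49574438e-02]
 [ 9.99999146e-01 -1.30501026e-03  7.46521785e-05  7.70446143e-04]
 [-4.07072913e-04 -2.56642241e-01  9.66506386e-01 -1.20578523e-01]
 [ 0.00000000e+00  0.00000000e+00  0.00000000e+00  1.00000000e+00]] [[370.97722322   0.         318.7423509 ]
 [  0.         370.97722322 234.08329316]
 [  0.           0.           1.        ]]
((194.3844757080078, 244.4637908935547), (62.83256149291992, 48.6805534362793), 3.3664605617523193)
```

View pics/z2.png

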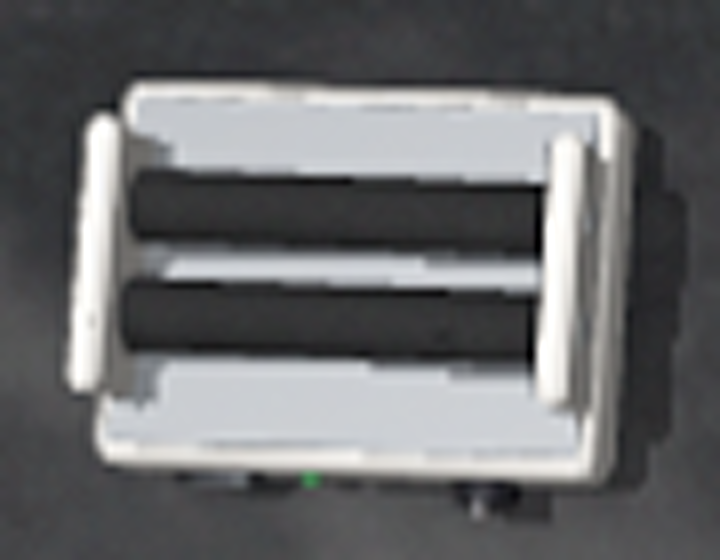

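The mixer crop shows two dark rollers running almost horizontally, i.e. along world y. I'll take wrist views above the magazine next.

```bash
python3 steer.py '{"dx": [0.033,0.033,0.033,0.033,0.033],"dy": [-0.02,-0.02,-0.02,-0.02,-0.02],"dz": [0,0,0,0,0],"turn": [0,0,0,0,0]}' 0.085; python3 steer.py '{"dx": [0.033,0.033,0.033,0.033,0.033],"dy": [-0.02,-0.02,-0.02,-0.02,-0.02],"dz": [0,0,0,0,0],"turn": [0,0,0,0,0]}';python3 steer.py '{"dx": [0.033,0.033,0,0],"dy": [-0.02,-0.02,0,0],"dz": [0,0,0,0],"turn": [0,0,0,0]}'
python3 - <<'E'
from h import *
d=grab("wrist","w1.png");print(manip.get_state()["position"],[proj(d,p).round() for p in([.5116,-.25,.115],[.4438,-.2,.11])])
E
```

```text
clock: 0.57
position: [0.295, -0.4062, 0.253]
ee_rot: [-0.0, 0.99, 0.144, -0.0]
contact_force: [0.5, -0.7, -0.7]
width: 0.0853
gripper_force: 0.0
clock: 0.98
position: [0.4245, -0.2629, 0.2532]
ee_rot: [0.0, 0.989, 0.145, -0.0]
contact_force: [-0.3, 0.3, -0.0]
width: 0.0849
gripper_force: 0.0
clock: 1.32
position: [0.4762, -0.2058, 0.2529]
ee_rot: [-0.0, 0.989, 0.147, -0.0]
contact_force: [0.3, -0.7, 0.1]
width: 0.085
gripper_force: 0.0
[ 0.47537976 -0.20690237  0.25294062] [array([393., 200.]), array([298., 265.])]
```

View pics/w1.png

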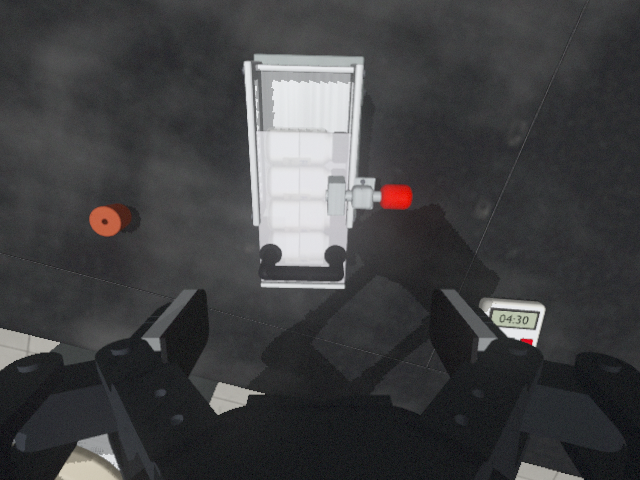

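The wrist view is aligned with the magazine to within about 1°. The knob is at (397,197), the handle bar runs (262..345, 272), the timer is at (513,320) and the stopper at (109,221). I'll take a second view from a shifted pose.

```bash
python3 steer.py '{"dx": [-0.03,-0.03,0,0],"dy": [0.03,0.03,0,0],"dz": [0,0,0,0],"turn": [0,0,0,0]}' >/dev/null
cat >> h.py <<'E'
def red(d):
    h=cv2.cvtColor(d["img"],cv2.COLOR_RGB2HSV);m=cv2.inRange(h,(0,190,90),(4,255,255))|cv2.inRange(h,(175,190,90),(180,255,255))
    k,l,st,ce=cv2.connectedComponentsWithStats(m);i=1+np.argmax(st[1:,4]);return st[i],ce[i]
E
python3 - <<'E'
from h import *
a=load("w1.png");d=grab("wrist","w2.png");t=load("top0.png")
print(red(a),red(d))
ka,kb=red(a)[1],red(d)[1]
print("knob wrist",tri((a,ka),(d,kb)),"all",tri((a,ka),(d,kb),(t,(378,260.5)),(load("scene0.png"),(354.8,211.6))))
s=manip.get_state();print(s["position"],R.from_matrix(rot(s["ee_rot"])).as_matrix().round(4).tolist())
print([proj(d,p).round() for p in([.4378,-.178,.11],[.4497,-.224,.11])])
E
```

```text
(array([382, 185,  30,  24, 653], dtype=int32), array([396.36753446, 196.49157734])) (array([291,  90,  32,  28, 822], dtype=int32), array([306.756691  , 103.14111922]))
knob wrist (array([ 0.51410817, -0.2527999 ,  0.1104202 ]), [np.float64(0.00018325046043361185), np.float64(0.00018325046043363846)]) all (array([ 0.51331963, -0.25205084,  0.11289827]), [np.float64(0.0011992159373860846), np.float64(0.0009138185942838403), np.float64(0.0025935157895165192), np.float64(0.0024260886420598847)])
[ 0.4343795  -0.2822882   0.25313693] [[0.9593, 0.2825, -0.0005], [0.2825, -0.9593, 0.0005], [-0.0003, -0.0006, -1.0]]
[array([176., 181.]), array([243., 183.])]
```

View pics/w2.png

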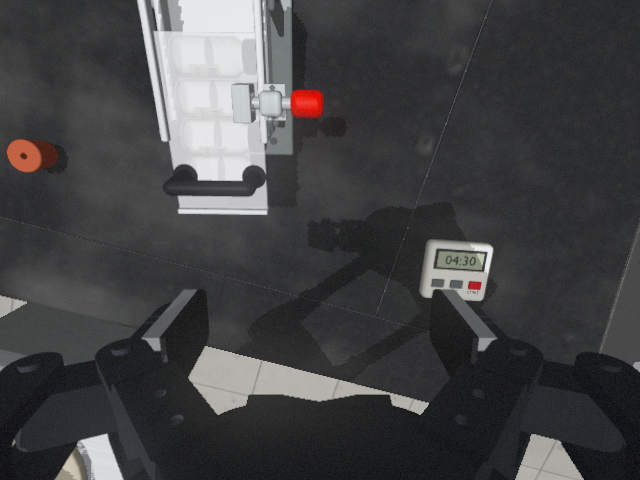

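Run:
```python
from h import *
a=load("w1.png");d=load("w2.png")
def lines(im,cols,r0,r1,n):
    g=cv2.cvtColor(im["img"],cv2.COLOR_RGB2GRAY).astype(float);P=[[],[],[]]
    for c in cols:
        x=g[r0:r1,c]; dk=np.where(x<90)[0]; # dark bar: first run
        runs=np.split(dk,np.where(np.diff(dk)>1)[0]+1)
        runs=[r for r in runs if len(r)>3]
        if len(runs)<2: continue
        P[0].append((c,r0+runs[0][0]-.5));P[1].append((c,r0+runs[0][-1]+.5));P[2].append((c,r0+runs[1][0]-.5))
    out=[]
    for p in P:
        p=np.array(p);f=np.polyfit(p[:,0],p[:,1],1);out.append(f);print(n,len(p),f,abs(np.polyval(f,p[:,0])-p[:,1]).max())
    return out
A=lines(a,range(286,324),258,300,"w1");B=lines(d,range(192,242),172,225,"w2")
for f,im,cs in((A,a,(270,340)),(B,d,(180,255))):
    for i,z in((0,.11),(1,.11),(2,.06)):
        p,q=[plane(im,(c,np.polyval(f[i],c)),z) for c in cs];v=p-q;print("yaw",np.degrees(np.arctan2(-v[0],v[1])))
# bar ends: horizontal extents along the bar's centre row
for im,f,lo,hi in((a,A,240,370),(d,B,140,290)):
    g=cv2.cvtColor(im["img"],cv2.COLOR_RGB2GRAY)
    c=[(x,int(g[int(round((np.polyval(f[0],x)+np.polyval(f[1],x))/2)),x])) for x in range(lo,hi)];print([v for x,v in c])
ca=(303.5,(np.polyval(A[0],303.5)+np.polyval(A[1],303.5))/2);cb=(214.5,(np.polyval(B[0],214.5)+np.polyval(B[1],214.5))/2)
print(ca,cb,tri((a,ca),(d,cb)))
```

```text
w1 38 [3.55618777e-02 2.55329303e+02] 0.5376955903271892
w1 38 [3.90633549e-02 2.68052577e+02] 0.5059634533319013
w1 38 [3.8516249e-02 2.7635075e+02] 0.5173432541853913
w2 50 [9.51740696e-02 1.59014814e+02] 6.0737575030012465
w2 50 [2.12017796e-16 1.95500000e+02] 5.684341886080802e-14
w2 50 [1.58463385e-02 2.10909268e+02] 0.5785354141656853
yaw 14.669126020764333
yaw 14.42943840854751
yaw 14.44684801553
yaw 10.872006911076364
yaw 16.307279911673568
yaw 15.338849920368183
[74, 80, 78, 79, 79, 78, 78, 82, 77, 79, 76, 76, 76, 76, 76, 76, 77, 79, 64, 57, 57, 61, 58, 69, 72, 67, 55, 61, 61, 59, 61, 59, 60, 60, 61, 64, 61, 61, 62, 62, 62, 62, 62, 64, 64, 60, 62, 66, 66, 64, 66, 66, 64, 66, 66, 66, 65, 68, 66, 65, 66, 66, 67, 67, 67, 64, 62, 68, 64, 70, 67, 66, 66, 64, 66, 68, 63, 65, 68, 65, 68, 65, 66, 65, 61, 65, 62, 64, 63, 60, 67, 63, 64, 64, 63, 64, 63, 63, 62, 54, 59, 56, 57, 55, 159, 115, 69, 69, 66, 66, 63, 67, 58, 54, 55, 54, 55, 55, 53, 53, 52, 55, 53, 53, 53, 51, 53, 55, 50, 53]
[69, 72, 69, 71, 70, 70, 67, 70, 68, 68, 72, 71, 75, 72, 74, 71, 74, 73, 73, 73, 74, 74, 67, 52, 44, 48, 48, 54, 49, 55, 50, 55, 53, 53, 61, 61, 58, 55, 63, 63, 64, 61, 63, 66, 62, 61, 65, 63, 63, 65, 64, 68, 64, 64, 64, 70, 71, 71, 72, 73, 74, 73, 74, 74, 74, 71, 75, 75, 71, 73, 72, 77, 77, 75, 76, 77, 81, 80, 81, 80, 78, 80, 84, 80, 82, 80, 78, 82, 82, 82, 82, 81, 81, 82, 82, 81, 85, 81, 80, 78, 82, 79, 79, 75, 79, 79, 77, 63, 66, 63, 58, 59, 59, 59, 54, 65, 171, 194, 196, 194, 196, 195, 195, 194, 196, 194, 166, 96, 60, 59, 57, 61, 60, 59, 62, 58, 57, 60, 56, 52, 56, 54, 53, 55, 54, 56, 53, 61, 53, 53]
(303.5, np.float64(273.0153189626874)) (214.5, np.float64(187.46482593037217)) (array([ 0.44144393, -0.20577763,  0.11438917]), [np.float64(0.0007518894642420194), np.float64(0.0007518894642420295)])
```

```bash
python3 - <<'E'
from h import *
a=load("w1.png");d=load("w2.png")
print(tri((a,(301,273)),(d,(209.3,187.5))))
E
python3 steer.py '{"dx": [0.04,0.04,0,0,0],"dy": [-0.002,-0.002,0,0,0],"dz": [0,0,0,0,0],"turn": [0,0,0.123,0.123,0.123]}' 0.045 >/dev/null; python3 steer.py '{"dx": [0,0,0,0,0],"dy": [0,0,0,0,0],"dz": [0,0,0,0,0],"turn": [0.123,0.123,0.123,0.123,0.123]}' >/dev/null; python3 steer.py '{"dx": [0,0,0,0,0],"dy": [0,0,0,0,0],"dz": [0,0,0,0,0],"turn": [0.123,0.123,0.123,0.123,0.123]}' >/dev/null;python3 steer.py '{"dx": [0,0],"dy": [0,0],"dz": [0,0],"turn": [0,0]}'
cat > go.py <<'E'
import sys
from h import *
s=manip.get_state();M=rot(s["ee_rot"]);t=np.array(list(map(float,sys.argv[1:4])))
print("tool delta",(M.T@(t-s["position"])).round(4),"yaw deg",np.degrees(np.arctan2(M[1,0],M[0,0])).round(2),"tilt",M[:,2].round(4),s["qpos"].round(2))
E
python3 go.py .5143 -.2544 .113
```

```text
(array([ 0.44169895, -0.20350297,  0.11793579]), [np.float64(0.00014880382046064452), np.float64(0.00014880382046063281)])
clock: 3.17
position: [0.5112, -0.2535, 0.2533]
ee_rot: [-0.0, 0.795, -0.607, -0.0]
contact_force: [1.0, 0.3, -0.6]
width: 0.0448
gripper_force: 0.0
tool delta [ 0.0018 -0.0027  0.1403] yaw deg -74.76 tilt [-2.e-04  3.e-04 -1.e+00] [-0.58  0.27  1.51  0.    1.36  2.29]
```

```bash
python3 steer.py '{"dx": [0.002,0,0],"dy": [-0.002,0,0],"dz": [0.03,0.03,0],"turn": [0.007,0,0]}' >/dev/null
python3 - <<'E'
from h import *
d=grab("wrist","w3.png");a=load("w1.png");b=load("w2.png");print(red(d));k=red(d)[1]
print(tri((d,k),(a,red(a)[1]),(b,red(b)[1])))
E
python3 go.py .5143 -.2544 .113
```

```text
(array([ 298,  234,   30,   41, 1009], dtype=int32), array([312.0703667 , 253.93161546]))
(array([ 0.51409791, -0.25287642,  0.10995135]), [np.float64(6.670573482821255e-05), np.float64(0.00017952786355018957), np.float64(0.00022177417498697415)])
tool delta [ 0.0015 -0.0026  0.0776] yaw deg -75.23 tilt [-0.0062  0.0041 -1.    ] [-0.58  0.32  1.61  0.    1.23  2.3 ]
```

```bash
python3 steer.py '{"dx": [0.002,0,0,0],"dy": [-0.001,0,0,0],"dz": [0.038,0.038,0,0],"turn": [0,0,0,0]}' ;python3 go.py .5146 -.2548 .113
```

```text
clock: 3.8
position: [0.5149, -0.2568, 0.1175]
ee_rot: [0.0, 0.792, -0.611, -0.001]
contact_force: [-0.4, -0.4, 0.2]
width: 0.0452
gripper_force: 0.0
tool delta [-0.002  -0.0002  0.0045] yaw deg -75.3 tilt [-0.002   0.0013 -1.    ] [-0.58  0.38  1.7   0.    1.06  2.3 ]
```

Centred; close on the knob, then draw along tool +x (magazine −y).

```bash
python3 steer.py '{"dx": [-0.001,0,0,0],"dy": [0,0,0,0],"dz": [0.004,0,0,0],"turn": [0,0,0,0]}' 0 30;python3 steer.py '{"dx": [0,0],"dy": [0,0],"dz": [0,0],"turn": [0,0]}' ; python3 go.py .5146 -.2548 .113
```

```text
clock: 4.13
position: [0.515, -0.2572, 0.1157]
ee_rot: [0.001, 0.792, -0.611, 0.001]
contact_force: [-4.7, -1.4, 5.9]
width: 0.0163
gripper_force: 29.6
clock: 4.3
position: [0.515, -0.2572, 0.1158]
ee_rot: [0.001, 0.792, -0.611, 0.001]
contact_force: [-4.0, -1.8, 6.6]
width: 0.0164
gripper_force: 29.6
tool delta [-0.0024 -0.0003  0.0028] yaw deg -75.3 tilt [ 0.001 -0.003 -1.   ] [-0.58  0.38  1.71 -0.    1.05  2.3 ]
```

```bash
python3 steer.py '{"dx": [0.005,0.005,0.005,0.005,0.002],"dy": [0,0,0,0,0],"dz": [0,0,0,0,0],"turn": [0,0,0,0,0]}';python3 steer.py '{"dx": [0,0],"dy": [0,0],"dz": [0,0],"turn": [0,0]}'
```

```text
clock: 4.72
position: [0.5201, -0.2761, 0.1156]
ee_rot: [-0.001, 0.791, -0.611, -0.001]
contact_force: [-3.7, 7.4, 11.4]
width: 0.0166
gripper_force: 29.8
clock: 4.88
position: [0.5201, -0.276, 0.1157]
ee_rot: [-0.001, 0.791, -0.611, -0.001]
contact_force: [-4.5, 4.4, 8.5]
width: 0.0165
gripper_force: 29.7
```

```bash
python3 steer.py '{"dx": [0.002,0.002,0,0],"dy": [0,0,0,0],"dz": [0,0,0,0],"turn": [0,0,0,0]}';python3 go.py .5146 -.2548 .113
```

```text
clock: 5.22
position: [0.5201, -0.2762, 0.1156]
ee_rot: [-0.003, 0.791, -0.612, -0.004]
contact_force: [-4.6, 12.4, 13.0]
width: 0.0163
gripper_force: 29.9
tool delta [-0.022  -0.      0.0028] yaw deg -75.41 tilt [-0.0023  0.009  -1.    ] [-0.61  0.41  1.67  0.01  1.07  2.27]
```

```bash
python3 steer.py '{"dx": [-0.004,0,0,0],"dy": [0,0,0,0],"dz": [0,0,0,0],"turn": [0,0,0,0]}' 0.045;python3 steer.py '{"dx": [0,0,0],"dy": [0,0,0],"dz": [-0.035,-0.035,0],"turn": [0,0,0]}'
python3 - <<'E'
from h import *
d=grab("wrist","w4.png");t=grab("top","t4.png");print(red(d))
for z in(.108,.110):print(plane(d,red(d)[1],z))
E
python3 go.py .4417 -.2035 .17
```

```text
clock: 5.55
position: [0.5212, -0.278, 0.1138]
ee_rot: [0.0, 0.791, -0.611, 0.001]
contact_force: [0.6, 0.1, 0.0]
width: 0.045
gripper_force: 0.0
clock: 5.8
position: [0.5243, -0.2803, 0.19]
ee_rot: [-0.0, 0.791, -0.611, 0.007]
contact_force: [0.3, -0.9, 0.2]
width: 0.0451
gripper_force: 0.0
(array([ 310,  253,   31,   40, 1061], dtype=int32), array([325.27144204, 272.31856739]))
[ 0.51901699 -0.27116208  0.108     ]
[ 0.51921897 -0.27187009  0.11      ]
tool delta [-0.0929  0.0586  0.0146] yaw deg -75.37 tilt [ 0.0038 -0.0028 -1.    ] [-0.61  0.34  1.58 -0.    1.21  2.28]
```

The knob has moved out about 19.6 mm to its stop. On to the handle.

```bash
python3 steer.py '{"dx": [-0.031,-0.031,-0.031,0,0],"dy": [0.0195,0.0195,0.0195,0,0],"dz": [0.0,0.0,0.0,0,0],"turn": [0,0,0,0,0]}'
python3 - <<'E'
from h import *
d=grab("wrist","w5.png");print([proj(d,p).round() for p in([.4417,-.2035,.115],[.448,-.2277,.115],[.4353,-.1793,.115])])
E
python3 go.py .4417 -.2035 .118
```

```text
clock: 6.32
position: [0.4383, -0.2006, 0.1821]
ee_rot: [0.0, 0.792, -0.611, -0.001]
contact_force: [1.4, 0.3, 0.3]
width: 0.045
gripper_force: 0.0
[array([314., 256.]), array([314., 210.]), array([314., 299.])]
tool delta [ 0.0018 -0.0012  0.0647] yaw deg -75.34 tilt [-3.e-04 -1.e-04 -1.e+00] [-0.57  0.19  1.8  -0.    1.14  2.31]
```

View pics/w5.png

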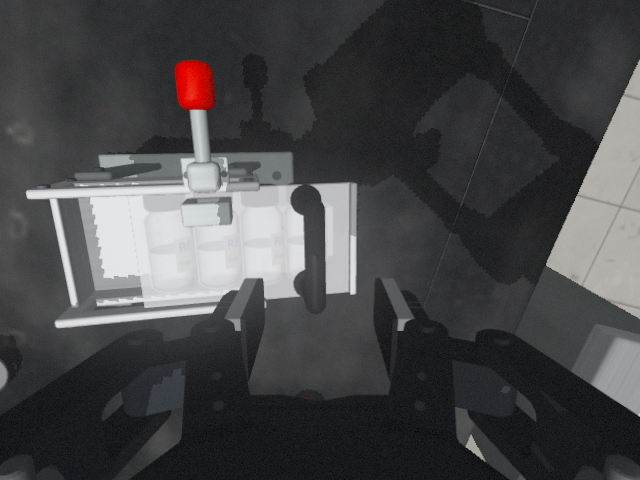

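The drawn bolt's rod is visible at (200,135). The handle bar is vertical at column 314, rows 187–312, between the fingers. Descend and grip.

```bash
python3 steer.py '{"dx": [0.001,0,0,0],"dy": [-0.001,0,0,0],"dz": [0.032,0.03,0,0],"turn": [0,0,0,0]}' 0.035; python3 go.py .4417 -.2035 .118;python3 steer.py '{"dx": [0,0,0,0],"dy": [0,0,0,0],"dz": [0,0,0,0],"turn": [0,0,0,0]}' 0 40
```

```text
clock: 6.7
position: [0.4416, -0.2032, 0.1199]
ee_rot: [0.0, 0.791, -0.611, -0.002]
contact_force: [1.3, -0.5, 1.2]
width: 0.035
gripper_force: 0.0
tool delta [ 0.0003 -0.      0.0019] yaw deg -75.38 tilt [-0.0032  0.0019 -1.    ] [-0.57  0.26  1.89 -0.    0.99  2.31]
clock: 7.03
position: [0.4429, -0.2042, 0.1228]
ee_rot: [0.0, 0.792, -0.611, 0.002]
contact_force: [-0.4, -1.5, 3.6]
width: 0.0097
gripper_force: 39.2
```

```bash
python3 steer.py '{"dx": [0,0,0,0],"dy": [-0.01,-0.01,-0.01,0],"dz": [-0.0017,-0.0017,-0.0017,0],"turn": [0,0,0,0]}';python3 steer.py '{"dx": [0,0,0,0,0],"dy": [-0.012,-0.012,-0.012,-0.012,-0.006],"dz": [-0.0021,-0.0021,-0.0021,-0.0021,-0.001],"turn": [0,0,0,0,0]}';python3 steer.py '{"dx": [0,0],"dy": [0,0],"dz": [0,0],"turn": [0,0]}'
```

```text
clock: 7.37
position: [0.473, -0.1958, 0.1282]
ee_rot: [-0.0, 0.792, -0.611, 0.002]
contact_force: [0.5, -0.9, 7.4]
width: 0.0091
gripper_force: 39.9
clock: 7.78
position: [0.5224, -0.1819, 0.1372]
ee_rot: [0.002, 0.792, -0.611, -0.001]
contact_force: [-16.0, -7.8, 7.5]
width: 0.0096
gripper_force: 40.4
clock: 7.95
position: [0.5222, -0.182, 0.1372]
ee_rot: [0.001, 0.792, -0.611, -0.0]
contact_force: [-4.4, -1.5, 7.5]
width: 0.0092
gripper_force: 40.3
```

```bash
python3 steer.py '{"dx": [0,0,0,0],"dy": [-0.003,-0.003,0,0],"dz": [-0.0005,-0.0005,0,0],"turn": [0,0,0,0]}'
```

```text
clock: 8.28
position: [0.5225, -0.1819, 0.1372]
ee_rot: [0.006, 0.792, -0.61, -0.004]
contact_force: [-16.4, -8.1, 9.9]
width: 0.0092
gripper_force: 40.6
```

```bash
python3 steer.py '{"dx": [0,0,0,0],"dy": [0.005,0,0,0],"dz": [0.0005,0,0,0],"turn": [0,0,0,0]}' 0.04; python3 steer.py '{"dx": [0,0,0,0,0],"dy": [0,0,0.022,0.022,0.022],"dz": [-0.035,-0.035,-0.03,0,0],"turn": [0,0,0,-0.123,-0.123]}' 0.085;python3 steer.py '{"dx": [0,0,0,0,0],"dy": [0,0,0,0,0],"dz": [0,0,0,0,0],"turn": [-0.123,-0.123,-0.123,-0.123,-0.123]}' >/dev/null;python3 steer.py '{"dx": [0,0,0,0,0],"dy": [0,0,0,0,0],"dz": [0,0,0,0,0],"turn": [-0.123,-0.123,-0.123,-0.123,-0.123]}' >/dev/null;python3 steer.py '{"dx": [0,0,0],"dy": [0,0,0],"dz": [0,0,0],"turn": [-0.084,0,0]}'
python3 - <<'E'
from h import *
d=grab("wrist","w6.png")
E
python3 go.py .4417 -.2035 .25
```

```text
clock: 8.62
position: [0.5248, -0.1811, 0.1366]
ee_rot: [-0.001, 0.791, -0.611, 0.001]
contact_force: [-0.4, -0.1, 0.1]
width: 0.0403
gripper_force: 0.0
clock: 9.03
position: [0.4622, -0.2008, 0.2388]
ee_rot: [-0.0, 0.862, -0.506, 0.003]
contact_force: [0.3, -0.6, -0.8]
width: 0.0851
gripper_force: 0.0
clock: 10.12
position: [0.4614, -0.2005, 0.2363]
ee_rot: [-0.0, 0.993, 0.121, 0.0]
contact_force: [0.0, 0.2, -0.3]
width: 0.0849
gripper_force: 0.0
tool delta [-0.0198 -0.0018 -0.0137] yaw deg 13.92 tilt [ 4.e-04  1.e-04 -1.e+00] [-0.55  0.18  1.68  0.    1.28  0.78]
```

View pics/w6.png

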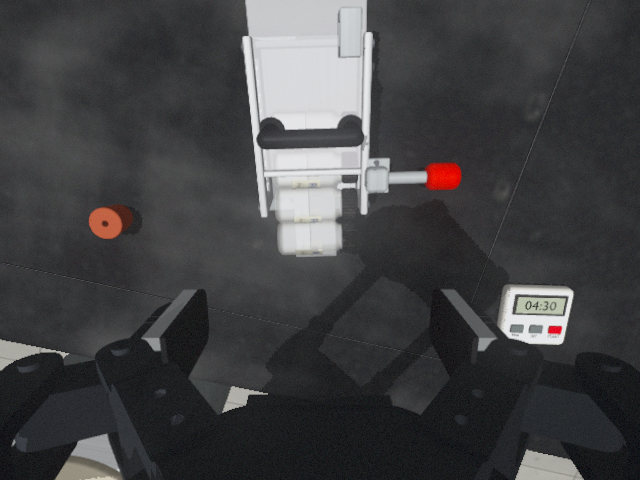

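The cover is fully up, with the handle at row 138, and the bolt is out. The lowest vial spans cols 278–356 (dark cap on the right) and rows 222–256; the next is at rows 189–222. I'll take a second view for height.

```bash
python3 steer.py '{"dx": [-0.03,-0.025,0,0],"dy": [0.0,0.03,0,0],"dz": [0,0,0,0],"turn": [0,0,0,0]}' >/dev/null
python3 - <<'E'
from h import *
a=load("w6.png");d=grab("wrist","w7.png");print(proj(d,[.4417,-.2035,.075]))
def enh(im,c,r):
    x=im["img"][r-50:r+50,c-65:c+65,::-1].astype(float);x=255*(x/255)**.5
    return cv2.resize(x.astype(np.uint8),(780,600),interpolation=2)[::1,::1]
p=proj(d,[.4417,-.2035,.075]).astype(int);print(p)
A=enh(a,315,240);B=enh(d,p[0],p[1]);A=cv2.resize(A,(400,300));B=cv2.resize(B,(400,300))
cv2.imwrite("pics/z7.png",cv2.resize(np.hstack([A,B]),(800,300)))
E
```

```text
[273.3911457  175.24005894]
[273 175]
```

View pics/z7.png

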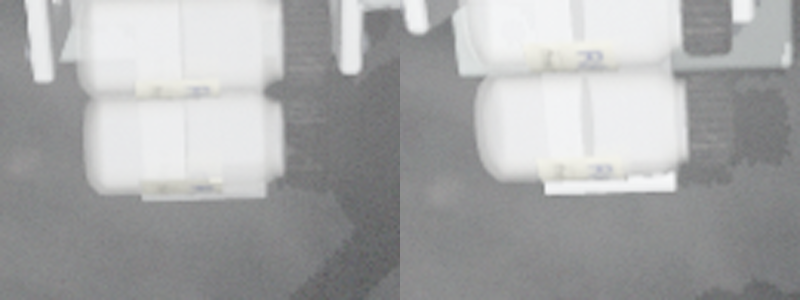

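```bash
python3 - <<'E'
from h import *
a=load("w6.png");d=load("w7.png")
A=lambda x,y:(250+x/3.077,190+y/3.077);B=lambda x,y:(208+(x-400)/3.077,125+y/3.077)
L=tri((a,A(84,144.5)),(d,B(475,127.5)));C=tri((a,A(328,144.5)),(d,B(735,127.5)));print(L,C)
v=L[0]-C[0];print("mid",(L[0]+C[0])/2,"len",np.linalg.norm(v),"yaw",np.degrees(np.arctan2(-v[0],v[1])))
for z in(.075,.08,.085):
    for im,f,p in((a,A,(84,328)),(d,B,(475,735))):
        y=144.5 if f is A else 127.5
        P,Q=plane(im,f(p[0],y),z),plane(im,f(p[1],y),z);print(z,(P+Q)/2,np.linalg.norm(P-Q),np.degrees(np.arctan2(-(P-Q)[0],(P-Q)[1])))
E
python3 go.py .4417 -.2035 .25
```

```text
(array([ 0.44063331, -0.17193438,  0.07124278]), [np.float64(0.0004550679869645429), np.float64(0.0004550679869644974)]) (array([ 0.45545802, -0.23400603,  0.0689205 ]), [np.float64(0.00013682228523977872), np.float64(0.00013682228523972503)])
mid [ 0.44804567 -0.20297021  0.07008164] len 0.0638596497108497 yaw 13.432448664575917
0.075 [ 0.4495417 -0.2027569  0.075    ] 0.0624602533876676 13.838630658545753
0.075 [ 0.44831919 -0.2030873   0.075     ] 0.06327098448719122 13.743233565796594
0.08 [ 0.45087344 -0.2024526   0.08      ] 0.061352656591759806 13.838630658545778
0.08 [ 0.44883997 -0.20355811  0.08      ] 0.062149599389917376 13.743233565796617
0.085 [ 0.45220518 -0.2021483   0.085     ] 0.06024505979585202 13.838630658545743
0.085 [ 0.44936076 -0.20402892  0.085     ] 0.061028214292643504 13.743233565796592
tool delta [ 0.0356 -0.0324 -0.0136] yaw deg 13.85 tilt [ 8.e-04  3.e-04 -1.e+00] [-0.68  0.14  1.72  0.    1.27  0.65]
```

```bash
python3 go.py .4475 -.2036 .13; python3 steer.py '{"dx": [0.021,0.021,0,0,0],"dy": [-0.016,-0.016,0,0,0],"dz": [0.035,0.035,0.035,0,0],"turn": [-0.013,0,0,0,0]}' 0.085; python3 go.py .4475 -.2036 .0785
```

```text
tool delta [ 0.0411 -0.031   0.1064] yaw deg 13.85 tilt [ 8.e-04  3.e-04 -1.e+00] [-0.68  0.14  1.72  0.    1.27  0.65]
clock: 10.97
position: [0.4454, -0.2022, 0.1337]
ee_rot: [-0.001, 0.992, 0.129, -0.002]
contact_force: [0.6, -0.4, 0.6]
width: 0.0849
gripper_force: 0.0
tool delta [0.0018 0.0021 0.0552] yaw deg 14.85 tilt [-0.0037  0.0024 -1.    ] [-0.57  0.25  1.86  0.    1.03  0.74]
```

Run:
```python
from h import *
d=grab("wrist","w8.png");c,s=np.cos(np.radians(14.6)),np.sin(np.radians(14.6))
ex=np.array([c,s,0]);ey=np.array([-s,c,0]);m=np.array([.4475,-.2036,.069])
print("mid",proj(d,m),"L top",proj(d,m+ey*.0295+[0,0,.010]),"L ax",proj(d,m+ey*.0295),"cap",proj(d,m-ey*.0295+[0,0,.01]))
print("front",proj(d,m-ex*.014),"contact",proj(d,m+ex*.0138+[0,0,.0024]))
g=cv2.cvtColor(d["img"],cv2.COLOR_RGB2GRAY);u,v=proj(d,m).astype(int)
print(u,v,"row",g[v,u-70:u+70].tolist());print("col",g[v-60:v+60,u-20].tolist())
```

```text
mid [321.27122141 259.73444594] L top [262.35954169 266.04018052] L ax [265.20875952 259.52479568] cap [380.3769511 266.5151954]
front [321.14279483 284.50266753] contact [321.42197114 235.64178728]
321 259 row [78, 83, 76, 81, 82, 78, 78, 96, 126, 141, 143, 155, 168, 173, 178, 181, 188, 193, 200, 203, 207, 208, 209, 207, 209, 209, 209, 209, 208, 209, 208, 208, 209, 209, 209, 209, 210, 208, 218, 220, 220, 219, 220, 219, 219, 221, 220, 219, 220, 220, 220, 220, 220, 221, 220, 220, 220, 220, 215, 195, 201, 210, 212, 212, 211, 212, 213, 213, 213, 214, 212, 213, 212, 214, 213, 211, 211, 211, 212, 212, 213, 212, 212, 211, 211, 212, 212, 212, 212, 212, 211, 210, 212, 211, 212, 212, 209, 195, 186, 188, 187, 190, 188, 187, 188, 165, 144, 140, 138, 90, 59, 66, 63, 57, 58, 60, 60, 58, 62, 62, 58, 56, 59, 55, 56, 58, 53, 53, 54, 55, 51, 54, 58, 57, 56, 53, 52, 56, 51, 54]
col [222, 221, 222, 221, 222, 221, 223, 221, 221, 221, 221, 222, 221, 222, 222, 221, 222, 222, 224, 222, 223, 222, 222, 221, 220, 219, 218, 217, 214, 214, 216, 215, 208, 196, 192, 189, 184, 175, 171, 188, 200, 206, 209, 212, 214, 216, 218, 218, 220, 221, 221, 220, 220, 221, 219, 220, 220, 220, 220, 221, 220, 220, 219, 219, 219, 219, 220, 221, 220, 217, 215, 216, 215, 214, 212, 211, 209, 205, 203, 199, 187, 172, 164, 149, 143, 143, 138, 130, 100, 81, 80, 80, 80, 79, 81, 74, 77, 78, 71, 73, 72, 71, 74, 71, 71, 72, 70, 74, 72, 69, 70, 68, 70, 74, 71, 73, 71, 70, 70, 70]
```

```bash
python3 steer.py '{"dx": [0.001,0,0,0],"dy": [0.001,0,0,0],"dz": [0.025,0.023,0,0],"turn": [0,0,0,0]}'; python3 go.py .4475 -.2036 .0785
```

```text
clock: 11.35
position: [0.4478, -0.2052, 0.0881]
ee_rot: [0.0, 0.992, 0.128, 0.001]
contact_force: [0.2, -0.5, 0.9]
width: 0.0851
gripper_force: 0.0
tool delta [ 0.0001 -0.0016  0.0096] yaw deg 14.74 tilt [ 1.1e-03 -8.0e-04 -1.0e+00] [-0.57  0.31  1.92 -0.    0.91  0.74]
```

```bash
python3 steer.py '{"dx": [-0.0005,0,0],"dy": [-0.002,0,0],"dz": [0.01,0,0],"turn": [0,0,0]}' ; python3 go.py .4475 -.2036 .0785; python3 steer.py '{"dx": [0,0,0,0,0],"dy": [0,0,0,0,0],"dz": [0,0,0,0,0],"turn": [0,0,0,0,0]}' 0.05 25;python3 go.py .4475 -.2036 .0785
```

```text
clock: 11.6
position: [0.4471, -0.2034, 0.0786]
ee_rot: [0.001, 0.992, 0.128, 0.001]
contact_force: [0.4, 0.2, -0.4]
width: 0.0847
gripper_force: 0.0
tool delta [0.0004 0.0003 0.0001] yaw deg 14.75 tilt [ 0.0024 -0.0016 -1.    ] [-0.57  0.32  1.94 -0.    0.88  0.74]
clock: 12.02
position: [0.4468, -0.2031, 0.078]
ee_rot: [0.001, 0.992, 0.129, 0.001]
contact_force: [-1.2, 0.6, 5.5]
width: 0.0588
gripper_force: 25.8
tool delta [ 0.0006  0.0007 -0.0005] yaw deg 14.78 tilt [ 0.0016 -0.0012 -1.    ] [-0.57  0.32  1.94 -0.    0.88  0.74]
```

```bash
python3 steer.py '{"dx": [0,0,0,0,0],"dy": [0,0,0,0,0],"dz": [-0.008,-0.012,-0.02,-0.035,-0.03],"turn": [0,0,0,0,0]}';python3 steer.py '{"dx": [0,0,0],"dy": [0,0,0],"dz": [-0.025,0,0],"turn": [0,0,0]}'
python3 - <<'E'
from h import *
d=grab("wrist","w9.png");t=grab("top","t9.png")
# mixer geometry from top: roller dark rows
g=cv2.cvtColor(load("top0.png")["img"],cv2.COLOR_RGB2GRAY).astype(float)
t=load("top0.png")
def mids(c):
    x=g[225:262,c]; k=np.where(x<75)[0];r=[q for q in np.split(k,np.where(np.diff(k)>1)[0]+1) if len(q)>4];return [225+q.mean() for q in r],[len(q) for q in r]
P=[];Q=[]
for c in range(170,216,3):
    m=mids(c);print(c,m)
    if len(m[0])==2:P.append((c,m[0][0]));Q.append((c,m[0][1]))
for S in(P,Q):
    f=np.polyfit(*np.array(S).T,1);a,b=[plane(t,(c,np.polyval(f,c)),.077) for c in(168,216)];print(a,b,np.degrees(np.arctan2(b[0]-a[0],a[1]-b[1])))
E
```

```text
clock: 12.43
position: [0.4457, -0.2025, 0.1834]
ee_rot: [-0.0, 0.992, 0.128, -0.0]
contact_force: [-0.2, -0.4, -1.1]
width: 0.0589
gripper_force: 28.1
clock: 12.68
position: [0.4469, -0.2031, 0.2088]
ee_rot: [0.001, 0.992, 0.129, 0.002]
contact_force: [-0.5, -0.4, -1.0]
width: 0.0585
gripper_force: 28.1
170 ([np.float64(235.0), np.float64(249.0)], [9, 9])
173 ([np.float64(236.0), np.float64(249.0)], [9, 9])
176 ([np.float64(236.0), np.float64(249.0)], [9, 9])
179 ([np.float64(236.0), np.float64(249.0)], [9, 9])
182 ([np.float64(236.0), np.float64(249.5)], [9, 10])
185 ([np.float64(236.0), np.float64(250.0)], [9, 9])
188 ([np.float64(236.0), np.float64(250.0)], [9, 9])
191 ([np.float64(236.0), np.float64(250.0)], [9, 9])
194 ([np.float64(236.0), np.float64(250.0)], [9, 9])
197 ([np.float64(236.0), np.float64(250.0)], [9, 9])
200 ([np.float64(236.5), np.float64(250.0)], [10, 9])
203 ([np.float64(237.0), np.float64(250.0)], [9, 9])
206 ([np.float64(237.0), np.float64(250.0)], [9, 9])
209 ([np.float64(237.0), np.float64(250.0)], [9, 9])
212 ([np.float64(237.0), np.float64(250.5)], [9, 10])
215 ([np.float64(237.0), np.float64(251.0)], [9, 9])
[0.57501476 0.29346656 0.077     ] [0.57244688 0.1672932  0.077     ] -1.1659242164103414
[0.53938161 0.29113435 0.077     ] [0.53688755 0.16557901 0.077     ] -1.1379871393920136
```

```bash
python3 steer.py '{"dx": [0,0,0,0,0],"dy": [0,0,0,-0.02,-0.03],"dz": [0,0,0,0,0],"turn": [0.093,0.093,0.092,0,0]}' >/dev/null;python3 steer.py '{"dx": [0,0,0,0,0],"dy": [-0.037,-0.037,-0.037,-0.037,-0.037],"dz": [0,0,0,0,0],"turn": [0,0,0,0,0]}' >/dev/null;python3 steer.py '{"dx": [0,0,0,0,0],"dy": [-0.037,-0.037,-0.037,-0.037,-0.03],"dz": [0,0,0,0,0],"turn": [0,0,0,0,0]}';python3 steer.py '{"dx": [0,0,0],"dy": [0,0,0],"dz": [0,0,0],"turn": [0,0,0]}'
python3 - <<'E'
from h import *
d=grab("wrist","m1.png");print([proj(d,p).round(1) for p in([.556,.23,.081],[.538,.23,.081],[.574,.23,.081])])
E
python3 steer.py '{"dx": [0.0,0.0,0,0],"dy": [0.03,0.02,0,0],"dz": [0,-0.03,0,0],"turn": [0,0,0,0]}'
python3 - <<'E'
from h import *
d=grab("wrist","m2.png");print([proj(d,p).round(1) for p in([.556,.23,.081],[.538,.23,.081],[.574,.23,.081])])
a=load("m1.png")["img"];cv2.imwrite("pics/z10.png",cv2.cvtColor(np.hstack([cv2.resize(a,(400,300)),cv2.resize(d["img"],(400,300))]),cv2.COLOR_RGB2BGR))
E
python3 go.py .556 .23 .25
```

```text
clock: 14.03
position: [0.4531, 0.2125, 0.2049]
ee_rot: [0.0, 1.0, -0.01, -0.002]
contact_force: [1.6, -0.3, -0.9]
width: 0.0589
gripper_force: 28.1
clock: 14.28
position: [0.4535, 0.2096, 0.2053]
ee_rot: [0.001, 1.0, -0.01, -0.002]
contact_force: [0.6, 0.2, 0.3]
width: 0.0587
gripper_force: 28.1
[array([280.2,  71.8]), array([281.6, 103.3]), array([278.7,  38.9])]
clock: 14.67
position: [0.4543, 0.1584, 0.2378]
ee_rot: [-0.0, 1.0, -0.012, 0.001]
contact_force: [-0.3, -0.3, -0.1]
width: 0.0588
gripper_force: 28.1
[array([211.3,  84.1]), array([213.9, 111.4]), array([208.5,  55.6])]
tool delta [ 0.1008 -0.0733 -0.0131] yaw deg -1.33 tilt [ 5.e-04  3.e-04 -1.e+00] [0.19 0.14 1.72 0.   1.27 1.79]
```

```bash
python3 steer.py '{"dx": [0.03,0.03,0,0],"dy": [-0.03,-0.03,0,0],"dz": [0,0,0,0],"turn": [0,0,0,0]}'>/dev/null
python3 - <<'E'
from h import *
d=grab("wrist","m3.png");P=[.556,.23,.081];print(manip.get_state()["position"])
for n in("m1.png","m2.png","m3.png"):
    im=load(n);g=cv2.cvtColor(im["img"],cv2.COLOR_RGB2GRAY)
    for y in(.25,.21):
        u,v=[proj(im,[x,y,.08]) for x in(.60,.51)];u=u.astype(int);v=v.astype(int);c=(u[0]+v[0])//2
        print(n,c,max(u[1],0),v[1],g[max(u[1],0):v[1]:2,c].tolist())
E
```

```text
[0.51300416 0.2182145  0.23489735]
m1.png 246 0 150 [203, 202, 204, 203, 203, 203, 203, 204, 192, 49, 52, 61, 60, 61, 55, 58, 58, 62, 57, 64, 56, 56, 56, 56, 54, 50, 48, 49, 40, 39, 34, 35, 129, 145, 143, 171, 209, 208, 208, 208, 164, 49, 54, 57, 60, 64, 58, 63, 67, 65, 64, 64, 64, 65, 60, 59, 57, 54, 55, 53, 48, 108, 199, 212, 211, 210, 210, 210, 210, 211, 209, 211, 210, 210, 211]
m1.png 312 0 148 [202, 201, 202, 203, 202, 202, 203, 203, 198, 44, 50, 60, 61, 59, 64, 66, 66, 65, 63, 64, 62, 62, 67, 62, 62, 59, 60, 55, 49, 44, 38, 32, 127, 146, 146, 206, 206, 206, 207, 207, 170, 54, 54, 60, 67, 65, 64, 70, 67, 71, 72, 68, 66, 70, 71, 66, 67, 67, 65, 60, 60, 106, 204, 206, 206, 205, 206, 206, 205, 206, 205, 206, 206, 206]
m2.png 182 13 152 [206, 203, 205, 205, 205, 205, 205, 206, 206, 207, 205, 197, 51, 50, 60, 59, 64, 67, 61, 61, 63, 59, 60, 60, 55, 59, 51, 47, 40, 46, 35, 31, 145, 145, 185, 210, 209, 209, 208, 118, 46, 54, 59, 61, 61, 62, 66, 65, 64, 62, 59, 57, 57, 49, 55, 45, 44, 36, 208, 212, 212, 212, 211, 211, 211, 210, 211, 209, 210, 211]
m2.png 239 12 151 [207, 209, 208, 209, 
[... 188 characters left out ...]
68, 69, 72, 65, 68, 53, 67, 64, 62, 56, 52, 135, 212, 212, 212, 212, 212, 212, 213, 212, 212, 213, 212]
m3.png 273 105 229 [197, 195, 196, 196, 193, 195, 194, 194, 176, 51, 58, 57, 61, 64, 67, 65, 66, 69, 64, 62, 62, 64, 60, 53, 53, 52, 129, 189, 190, 189, 189, 189, 189, 88, 55, 61, 62, 61, 67, 64, 67, 66, 76, 66, 68, 66, 69, 61, 60, 55, 155, 185, 186, 186, 184, 183, 182, 184, 183, 183, 183, 183]
m3.png 328 103 228 [191, 191, 190, 191, 191, 189, 190, 190, 190, 170, 56, 62, 64, 65, 66, 64, 69, 70, 73, 65, 67, 65, 69, 65, 64, 64, 54, 125, 186, 185, 185, 185, 185, 167, 90, 55, 58, 63, 64, 65, 64, 65, 68, 69, 65, 66, 64, 66, 63, 63, 59, 151, 183, 181, 163, 127, 126, 130, 128, 128, 127, 128, 129]
```

Run:
```python
from h import *
a=load("m1.png")["img"];d=load("m3.png")["img"];cv2.imwrite("pics/z11.png",cv2.cvtColor(np.hstack([cv2.resize(a,(400,300)),cv2.resize(d,(400,300))]),cv2.COLOR_RGB2BGR))
```

```text
(no output)
```

View pics/z11.png

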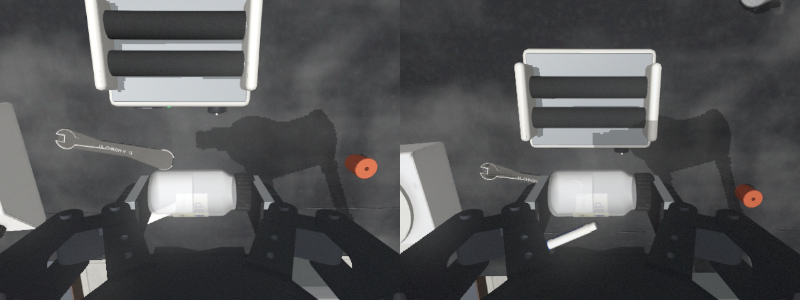

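The view shows the vial held squarely between the pads with its cap to the right, and both rollers with the valley between them at (175,45) and (590,103) in the half-scaled pair. Now computing the valley's position and height.

```bash
python3 - <<'E'
from h import *
a=load("m1.png");d=load("m3.png")
for n,A,D in(("far",((246,40.3),(312,40.5)),((273,139),(328,139.7))),("near",((246,101.5),(312,101.5)),((273,187.7),(328,187.7)))):
    def xs(im,p,z,y0=.232):
        P,Q=plane(im,p[0],z),plane(im,p[1],z);return P[0]+(Q[0]-P[0])*(y0-P[1])/(Q[1]-P[1]),np.degrees(np.arctan2(P[0]-Q[0],P[1]-Q[1]))
    z0,z1=.05,.09;e=[xs(a,A,z)[0]-xs(d,D,z)[0] for z in(z0,z1)];z=z0-e[0]*(z1-z0)/(e[1]-e[0])
    print(n,"z",z,"x",xs(d,D,z)[0],[xs(i,p,.068) for i,p in((a,A),(d,D))],"ends",plane(d,(208,D[0][1]),.068)[1],plane(d,(395,D[0][1]),.068)[1])
t=load("top0.png");print([plane(t,p,.068) for p in((168,235.2),(218,237.2),(168,249),(218,250.8))])
# vial axis in hand: relative to tool from m1, body silhouette
p=proj(d,[0.513-.0,.218,.2249]);g=cv2.cvtColor(d["img"],cv2.COLOR_RGB2GRAY);c=280
print(p,c,g[250:370:2,c].tolist())
for h in(.006,.010,.014):
    s=manip.get_state();M=rot(s["ee_rot"]);
    q=lambda x,z:proj(d,s["position"]+M@np.array([x,0,z])).round(1)[1]
    print(h,"axis",q(0,h),"far edge",q(.014,h),"near",q(-.014,h))
E
python3 go.py .553 .23 .15
```

```text
far z 0.06688719331750387 x 0.5763040811208641 [(np.float64(0.5760601687832196), np.float64(1.1850674263513434)), (np.float64(0.5763189867559808), np.float64(1.8288336470456974))] ends 0.2997338150757715 0.1600049912861809
near z 0.06818559723440386 x 0.5401030405825051 [(np.float64(0.5401178625137679), np.float64(1.081498158275733)), (np.float64(0.5400772370518909), np.float64(1.1440941620176062))] ends 0.3033751542527191 0.15873313339050374
[array([0.57704242, 0.29640212, 0.068     ]), array([0.57375181, 0.1639264 , 0.068     ]), array([0.54039884, 0.29400353, 0.068     ]), array([0.53775174, 0.16221675, 0.068     ])]
[319.76415261 313.66168888] 280 [88, 91, 90, 89, 91, 94, 90, 93, 89, 96, 95, 114, 140, 167, 178, 190, 199, 205, 211, 221, 224, 224, 227, 230, 229, 230, 231, 230, 230, 230, 230, 230, 230, 234, 226, 224, 223, 220, 220, 219, 214, 213, 210, 208, 204, 195, 186, 181, 161, 91, 91, 91, 86, 86, 87, 83, 84, 74, 73, 171]
0.006 axis 318.7 far edge 283.8 near 351.9
0.01 axis 313.7 far edge 279.7 near 346.2
0.014 axis 309.1 far edge 275.8 near 340.8
tool delta [ 0.0401 -0.0127  0.0847] yaw deg -1.11 tilt [-0.0038 -0.0011 -1.    ] [ 0.28  0.26  1.57 -0.    1.31  1.87]
```

```bash
python3 go.py .5582 .231 .13; python3 steer.py '{"dx": [0.023,0.022,0,0,0],"dy": [-0.006,-0.006,0,0,0],"dz": [0.0,0.03,0.04,0.035,0],"turn": [0,0,0,0,0]}';python3 steer.py '{"dx": [0,0],"dy": [0,0],"dz": [0,0],"turn": [0,0]}';python3 go.py .5582 .231 .0975
```

```text
tool delta [ 0.0453 -0.0138  0.1047] yaw deg -1.11 tilt [-0.0038 -0.0011 -1.    ] [ 0.28  0.26  1.57 -0.    1.31  1.87]
clock: 15.52
position: [0.5525, 0.2268, 0.1243]
ee_rot: [0.002, 1.0, -0.01, -0.008]
contact_force: [-2.2, -1.1, -1.0]
width: 0.0584
gripper_force: 28.0
clock: 15.68
position: [0.5594, 0.229, 0.1334]
ee_rot: [-0.0, 1.0, -0.01, 0.001]
contact_force: [-0.3, 0.7, -0.5]
width: 0.0586
gripper_force: 28.1
tool delta [-0.0013 -0.002   0.0359] yaw deg -1.17 tilt [ 2.1e-03  5.0e-04 -1.0e+00] [ 0.27  0.41  1.62 -0.    1.11  1.86]
```

```bash
python3 steer.py '{"dx": [-0.001,0,0,0,0],"dy": [-0.001,0,0,0,0],"dz": [0.01,0.01,0.006,0,0],"turn": [0,0,0,0,0]}';python3 go.py .5582 .231 .0975
```

```text
clock: 16.1
position: [0.5576, 0.23, 0.1055]
ee_rot: [0.0, 1.0, -0.01, -0.0]
contact_force: [0.4, -0.3, -0.6]
width: 0.0589
gripper_force: 28.1
tool delta [ 0.0006 -0.001   0.008 ] yaw deg -1.15 tilt [-6.e-04 -3.e-04 -1.e+00] [ 0.28  0.43  1.66 -0.    1.05  1.87]
```

```bash
python3 steer.py '{"dx": [0.0005,0,0,0,0],"dy": [0,0,0,0,0],"dz": [0.002,0.002,0.002,0,0],"turn": [0,0,0,0,0]}'; python3 steer.py '{"dx": [0,0,0],"dy": [0,0,0],"dz": [0.001,0,0],"turn": [0,0,0]}'; python3 steer.py '{"dx": [0,0,0],"dy": [0,0,0],"dz": [0.001,0,0],"turn": [0,0,0]}';python3 go.py .5582 .231 .0975
```

```text
clock: 16.52
position: [0.5585, 0.2301, 0.0999]
ee_rot: [-0.0, 1.0, -0.01, 0.0]
contact_force: [-0.5, 0.6, 1.0]
width: 0.0583
gripper_force: 28.2
clock: 16.77
position: [0.5585, 0.2302, 0.0999]
ee_rot: [-0.0, 1.0, -0.01, 0.0]
contact_force: [-1.5, 0.2, 5.7]
width: 0.0586
gripper_force: 28.8
clock: 17.02
position: [0.5585, 0.2302, 0.0998]
ee_rot: [-0.0, 1.0, -0.01, 0.001]
contact_force: [-3.7, -0.5, 11.1]
width: 0.0584
gripper_force: 29.2
tool delta [-0.0003 -0.0008  0.0023] yaw deg -1.16 tilt [ 1.3e-03  2.0e-04 -1.0e+00] [ 0.28  0.44  1.66 -0.    1.04  1.87]
```

The vial is seated (force rising, z no longer dropping). I'll ease off the load, open, and lift clear.

```bash
python3 steer.py '{"dx": [0,0,0],"dy": [0,0,0],"dz": [-0.0015,0,0],"turn": [0,0,0]}'; python3 steer.py '{"dx": [0,0,0,0],"dy": [0,0,0,0],"dz": [0,0,0,0],"turn": [0,0,0,0]}' 0.08;python3 steer.py '{"dx": [0,0,0,-0.02,-0.04],"dy": [0,0,0,0,0],"dz": [-0.01,-0.03,-0.04,-0.035,0],"turn": [0,0,0,0,0]}';python3 steer.py '{"dx": [-0.04,0,0],"dy": [0,0,0],"dz": [0,0,0],"turn": [0,0,0]}'
python3 - <<'E'
from h import *
d=grab("wrist","f1.png");t=grab("top","f2.png");s=grab("scene","f3.png")
def crop(im,P,h):
    u,v=proj(im,P).astype(int);x=im["img"][v-h:v+h,u-h:u+h];return cv2.resize(x,(390,290),interpolation=2)
m=crop(d,[.558,.23,.088],95) if False else cv2.resize(d["img"],(390,290))
out=np.vstack([np.hstack([m,crop(t,[.558,.23,.088],35)]),np.hstack([crop(t,[.48,-.2,.07],40),crop(s,[.48,-.2,.07],40)])])
cv2.imwrite("pics/fin.png",out[:,:,::-1])
g=cv2.cvtColor(d["img"],cv2.COLOR_RGB2GRAY)
print(d["img"].shape,[proj(d,[.558,.23+k,.088]).round() for k in(-.03,0,.03)])
E
```

```text
clock: 17.27
position: [0.5586, 0.2301, 0.0999]
ee_rot: [-0.0, 1.0, -0.01, 0.0]
contact_force: [-1.4, 1.0, 5.6]
width: 0.0585
gripper_force: 28.9
clock: 17.6
position: [0.5582, 0.23, 0.0987]
ee_rot: [0.0, 1.0, -0.01, -0.0]
contact_force: [0.9, 0.1, 0.4]
width: 0.0798
gripper_force: 0.0
clock: 18.02
position: [0.5065, 0.2328, 0.2222]
ee_rot: [-0.003, 1.0, -0.011, 0.009]
contact_force: [0.3, 1.0, 1.3]
width: 0.08
gripper_force: 0.0
clock: 18.27
position: [0.4561, 0.232, 0.2152]
ee_rot: [-0.0, 1.0, -0.009, 0.0]
contact_force: [-0.0, 0.1, 0.9]
width: 0.0801
gripper_force: 0.0
(480, 640, 3) [array([366.,  73.]), array([318.,  74.]), array([269.,  75.])]
```

The picture budget is used up, so the remaining checks are numeric.

Run:
```python
from h import *
d=load("f1.png");g=cv2.cvtColor(d["img"],cv2.COLOR_RGB2GRAY);u=318
print("across rollers col 300",g[0:150:3,300].tolist());print("along row 74",g[74,230:410:3].tolist())
p=plane(d,(0,0),.088)
# top: profile along magazine x from below the seat, frames before cover open / after take
c,s=np.cos(np.radians(14.6)),np.sin(np.radians(14.6));ex=np.array([c,s,0.176]);m=np.array([.4475,-.2036,.070])
for n in("t4.png","t9.png","f2.png"):
    t=load(n);h=cv2.cvtColor(t["img"],cv2.COLOR_RGB2GRAY)
    print(n,[int(cv2.getRectSubPix(h,(1,1),tuple(map(float,proj(t,m+ex*k+[0,0,.0]))))[0,0]) for k in np.arange(-.03,.12,.004)])
    ey=np.array([-s,c,0]);print(" cap side",[int(cv2.getRectSubPix(h,(1,1),tuple(map(float,proj(t,m+ex*k-ey*.023))))[0,0]) for k in np.arange(-.03,.12,.004)])
# bystanders moved?
a=load("top0.png")["img"];b=load("f2.png")["img"];D=cv2.absdiff(a,b).max(2)
for n,P in(("stopper",(285,304)),("timer",(442,305)),("beaker",(277,197))):
    x,y=P;print(n,(D[y-18:y+18,x-18:x+18]>60).sum())
```

```text
across rollers col 300 [194, 192, 193, 193, 194, 195, 195, 195, 195, 75, 54, 54, 57, 57, 57, 58, 112, 164, 209, 222, 226, 230, 229, 231, 239, 240, 239, 239, 243, 241, 213, 182, 140, 83, 66, 72, 72, 67, 68, 65, 67, 63, 84, 200, 201, 201, 202, 198, 200, 200]
along row 74 [133, 133, 136, 136, 137, 135, 135, 136, 136, 136, 135, 135, 133, 176, 193, 219, 240, 239, 240, 240, 240, 239, 240, 239, 239, 240, 239, 239, 227, 228, 228, 226, 226, 226, 226, 226, 226, 226, 226, 225, 226, 160, 86, 72, 74, 67, 63, 68, 113, 134, 136, 136, 137, 138, 137, 137, 138, 133, 137, 138]
t4.png [163, 185, 212, 213, 212, 210, 209, 207, 204, 183, 142, 124, 159, 227, 243, 241, 240, 237, 222, 226, 236, 240, 240, 240, 234, 222, 228, 236, 240, 240, 240, 232, 229, 242, 241, 242, 243, 242]
 cap side [219, 220, 215, 209, 210, 170, 134, 177, 183, 179, 173, 167, 157, 143, 126, 114, 108, 100, 140, 216, 217, 217, 217, 212, 174, 223, 214, 207, 208, 207, 208, 217, 229, 222, 232, 226, 223, 231]
t9.png [55, 41, 33, 51, 64, 84, 112, 132, 140, 139, 176, 98, 89, 103, 111, 117, 134, 173, 194, 199, 202, 196, 152, 116, 106, 99, 88, 85, 73, 75, 217, 240, 239, 239, 238, 239, 239, 239]
 cap side [154, 107, 108, 109, 109, 105, 115, 141, 155, 165, 174, 182, 188, 193, 197, 201, 189, 148, 116, 174, 214, 219, 220, 222, 225, 229, 223, 177, 130, 131, 122, 102, 92, 87, 209, 238, 237, 237]
f2.png [80, 76, 53, 138, 237, 208, 232, 232, 232, 234, 227, 190, 212, 232, 233, 234, 233, 227, 189, 220, 232, 213, 228, 236, 239, 230, 239, 153, 53, 71, 213, 236, 235, 235, 235, 235, 236, 235]
 cap side [66, 68, 71, 67, 48, 49, 56, 56, 57, 67, 67, 125, 104, 50, 62, 61, 70, 79, 189, 114, 44, 79, 224, 201, 213, 231, 239, 129, 52, 44, 28, 145, 237, 233, 233, 232, 232, 233]
stopper 1
timer 0
beaker 0
```

```bash
python3 -c "
from rig import manip
print(manip.sign_off())"
```

```text
the job is handed in; nothing more can be done
None
```

The job is handed in at about 18 s: the first vial lies in the roller valley, the bolt is fully out and the cover fully up, the next vial has rolled to the stop, and the stopper, timer and beaker show no movement; the final check was by pixel measurement, as the picture limit was used up.

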